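# Load the core carrier and hold it up level

## Task

Thread the two loose film cores, the yellow one and the grey one, each onto a post of its own on the carrier (either post will do) until they sit fully down, while the carrier stands on the bench. Then take the carrier by its orange handle, lift it level a good hand's breadth (about 15 cm) above the place where it stood, and finish while still holding it there, steady and level with both cores on their posts: do not put it down or let go. Leave the other things on the bench where they are.

Things in the scene. Friction and masses are not known exactly. Their poses are not given: they have to be found in the camera images.
- carrier: loose core carrier, about 350 g: aluminium deck 190 x 60 x 8 mm flat on the bench, an upright steel post near each end, an orange bridge handle in the middle; 78 mm tall. Origin: centre of its underside; x along its length through both posts, y across, z up. Its centre of mass is under the handle.
- post_a (a point): foot of the post at the carrier's x = +70 mm: on its axis, at the top of the black seat washer (42 mm across), 10 mm above the carrier's underside; axes as the carrier's. A fully seated core has its origin here. The post is 12 mm thick and rises 40 mm above this point, its upper 8 mm narrowing to a 4 mm tip.
- post_b (a point): foot of the like post at the carrier's x = -70 mm, same size, same axes
- handle (a point): centre of the orange handle bar, 66 mm above the carrier's underside: 52 mm long along the carrier's x, 16 mm thick across (grip it across, along the carrier's y), 24 mm high; below it the space between its two legs is open. Seated cores reach 44 mm above the carrier's underside.
- core_yellow: yellow plastic film core, loose, standing on its end: a round spool 50 mm across and 34 mm tall, about 25 g, with an upright hole right through its middle, 18 mm clear (3 mm of play all round on a post). Origin: centre of its underside; z up along the hole.
- core_grey: grey plastic film core, otherwise like the yellow one: 50 mm across, 34 mm tall, 18 mm clear hole; origin at the centre of its underside, z up along the hole
- can_yellow: bystander: small closed yellow can, 47 mm across, 20 mm tall, without a hole; origin at the centre of its underside. Not part of the job.
- canister: bystander: dark lidded canister, 35 mm across, 48 mm tall, origin at the centre of its underside
- splice_tape: bystander: white roll of splicing tape lying flat, 60 mm across, 24 mm tall, origin at the centre of its underside
Not all that is in view belongs to the job. Of the things like the core_yellow, leave any that is green or turquoise; of the rest the larger one is meant.

How it is judged:
By the outcome, as a careful person would: the job done as asked, in the order asked, and still so for the second after the job is handed in, while the arm keeps its last pose, push and grip.
It also fails if it takes over 54 s, if anything falls off the work surface, if the arm or the gripper's body presses on something with over 40 N, if the wrist force passes 120 N, or if a joint passes its speed limit or range.

## Robot

A 6-joint arm with a two-finger parallel gripper is mounted at the origin on a cart in front of the work surface, level with it; the furniture and walls round the work are solid. World frame = base frame: x ahead of the robot, y to its left, z up, the work surface at z = 0. Lengths are in m, angles in rad, forces in N, time in s.
With the tool pointing down it reaches from about 0.225 to 0.725 m from the base axis. Payload 3.1 kg.
Tool frame: the origin (TCP) lies midway between the tips of the shut fingers; the grasp point (between the pads) lies 19 mm behind it; z points along the fingers, y is the line along which they close (so a half turn about z gives the same grasp; the last joint's range is limited). The gripper opens to 85 mm and grips with 20 to 120 N. Pads are 22 mm wide; open, the fingers measure 114 mm over their backs; the gripper's body (76 mm by 85 mm) begins 54 mm behind the grasp point. The pads swing forward as they close: fully open they stand 13 mm farther back than shut.
Start: joints at [-1.341, 0.048, 0.099, 1.622, 0, 1.443], TCP at [0.184, -0.492, 0.231] pointing down, gripper open.
Joint ranges: [-2.91, 2.91], [-0.99, 1.94], [-1.21, 1.42], [-2.12, 2.29], [-1.49, 1.47], [-3.14, 3.14]. Speed limits (rad/s): [2.79, 2.79, 3.14, 3.14, 3.14, 3.14].

## Interface

Orientations are given as a rotation vector (axis times angle).
In Python, from station import robot, hand, cams gives the robot as it stands. The module is installed in compiled form; this text tells all that it offers. Calls block until the motion is done:
- robot.reach(position, orientation): joint-space move of the TCP to a pose.
- robot.move_linear(position, ori=None, rate=0.15, stop_force=None): straight line of the TCP; ori=None keeps the orientation; rate is the mean speed in m/s. With stop_force (N) it stops when the force on the tool has changed by that much, and returns True; else False.
- robot.move_joints(angles): joint-space move.
- hand.move_gripper(opening): opening from 0.0 (shut) to 1.0 (fully open); the grip force is fixed at half the most; returns when the fingers have stopped.
- robot.pause(seconds).
- robot.ik(position, orientation): joint angles nearest the present ones, or None.
- cams.read_camera(name): name is "side" or "top" or "wrist"; returns a dict with "frame" (400x640x3 uint8, blue, green, red), "depth" (400x640 float32, m along the optical axis (not along the pixel's ray), 0 where there is no reading), "fov_y" (degrees; the focal length in pixels is half the picture's height over the tangent of half this angle, whatever the lens; pixels are square), "cx", "cy" (the principal point, pixels), "rvec" (rotation vector, rad) and "tvec" (3), from world to camera coordinates, as OpenCV has them; the wrist camera has in their place "mount" (4x4, takes a point from camera to tool coordinates, whose origin is the TCP and whose axes are the flange's). Camera axes: x right, y down, z forward; pixel columns grow to the right and rows downward; lengths in m; the calibration is good to about 2 mm. A picture is of the moment at which its call begins: read the wrist's pose just before it.
A pose or a line that the arm cannot do raises robot.PlanningError and nothing moves.
- robot.sign_off(): hands the job in; it is judged then, once.
Readings, each from a call of its own:
- robot.get_time_s(): time.
- robot.get_joint_pos(): joint angles.
- robot.get_qvel(): joint speeds.
- robot.get_effort(): joint torques, N m.
- robot.get_eef_pos(): TCP position.
- robot.get_ee_rot(): TCP orientation.
- robot.get_wrist_force(): force on the tool from outside, world axes, zero at the start.
- robot.get_wrist_torque(): the same for the moment, N m.
- robot.get_opening(): opening from 0.0 (shut) to 1.0 (fully open).
- robot.get_grasp_force(): force on a finger pad.
Only numpy, scipy, OpenCV 4.12 (cv2) and the standard library are available. Lean on these libraries where they do the work, as an engineer would, in place of code of your own. Each camera call takes 0.05 s, during which the arm holds its last target. There are 200 camera calls.

## Working session

There is one attempt and no reset: what is moved stays moved. The work goes in short steps, each a Python script; the robot and the scene stay as the last script left them, time stands still between calls to the robot, and variables do not carry over. Pictures are saved under pics/ and viewed, at most 10 in all, crops included, and the job is handed in when it is done.

```bash
mkdir -p pics; ls; cat > h.py <<'E'
import numpy as np, cv2
from station import robot, hand, cams
from scipy.spatial.transform import Rotation as R
def cloud(name):
    p=robot.get_eef_pos(); r=robot.get_ee_rot()
    d=cams.read_camera(name); z=d["depth"]; f=200/np.tan(np.radians(d["fov_y"])/2)
    v,u=np.mgrid[0:400,0:640]
    P=np.stack([(u-d["cx"])/f*z,(v-d["cy"])/f*z,z],-1)
    if "mount" in d:
        M=np.array(d["mount"]); W=(P@M[:3,:3].T+M[:3,3])@R.from_rotvec(r).as_matrix().T+np.array(p)
    else:
        Rm=cv2.Rodrigues(np.array(d["rvec"],float))[0]; W=(P-np.array(d["tvec"]).ravel())@Rm
    W[z==0]=np.nan
    return d["frame"],W
E
python3 - <<'E'
from h import *
for n in ("top","side"):
    f,W=cloud(n); cv2.imwrite(f"pics/{n}0.png",f); np.save(n+"0.npy",W)
    print(n,W[200,320],np.isnan(W[...,0]).mean())
print(robot.get_time_s(),robot.get_ee_rot(),robot.get_opening())
E
```

```text
pics
top [ 0.54733549 -0.09378154  0.00486522] 0.00410546875
side [ 0.46534566 -0.04414842 -0.00362654] 0.003984375
0.1 [-3.08933928e+00 -5.58693014e-01  1.89707595e-04] 1.0013314206829964
```

View pics/top0.png

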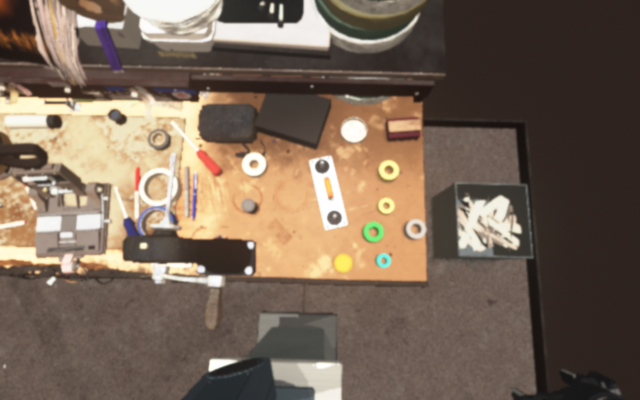

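View pics/side0.png

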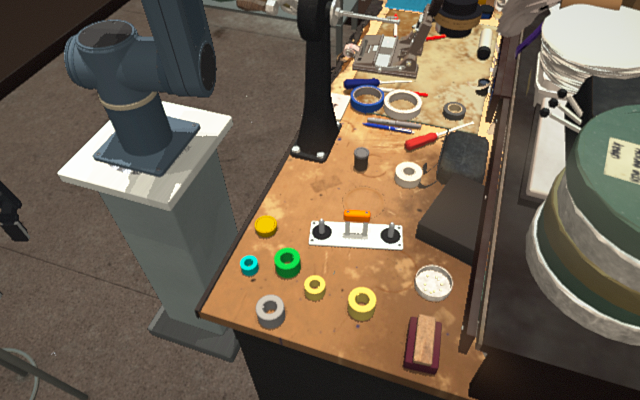

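Top view candidates for the yellow core:
- large yellow ring (388,170)
- small yellow ring (386,205)
- green ring (373,232) and turquoise ring (384,261), both excluded by colour
- solid yellow can (343,263), no hole

For the grey core, the candidates are the grey ring (415,229), the white tape (254,163) and a dark ring (158,139). I choose (388,170) and (415,229). The carrier is at about (328,192), with posts at (322,167) and (334,217).

```bash
python3 - <<'E'
from h import *
f=cv2.imread("pics/top0.png"); cv2.imwrite("pics/crop.png",cv2.resize(f[130:280,300:435],None,fx=4,fy=4,interpolation=cv2.INTER_CUBIC)[:600])
for n,seeds in (("top",dict(Y=(388,170),y=(386,205),G=(415,229),gr=(373,232),tq=(384,261),can=(343,263))),("side",dict(Y=(362,302),y=(315,287),G=(270,311),gr=(287,262)))):
    W=np.load(n+"0.npy")
    for k,(u,v) in seeds.items():
        w=W[max(0,v-25):v+25,u-25:u+25].reshape(-1,3); c=W[v-11:v+11,u-14:u+14].reshape(-1,3)
        zt=np.nanpercentile(c[:,2],90); m=np.abs(c[:,2]-zt)<.005
        c=c[m]; (x,y),r=cv2.minEnclosingCircle(c[:,:2].astype(np.float32))
        print(n,k,"zt %.3f n %d"%(zt,len(c)),"ctr",np.round([x,y],4),"r %.4f"%r,"mean",np.round(c.mean(0),4))
    print(n,"table z",np.nanmedian(W[240:260,300:315,2]) if n=="top" else np.nanmedian(W[190:200,270:290,2]))
W=np.load("top0.npy")
w=W[150:235,305:350].reshape(-1,3); d=w[(w[:,2]>.004)&(w[:,2]<.018)]
rc=cv2.minAreaRect(d[:,:2].astype(np.float32)*1000);print("deck",rc)
hh=w[w[:,2]>.065]; print("handle",len(hh),cv2.minAreaRect(hh[:,:2].astype(np.float32)*1000),hh.mean(0))
E
```

```text
top Y zt 0.034 n 223 ctr [ 0.6257 -0.2674] r 0.0254 mean [ 0.6249 -0.2667  0.0334]
top y zt 0.026 n 143 ctr [ 0.5333 -0.2609] r 0.0197 mean [ 0.533  -0.2608  0.0257]
top G zt 0.034 n 240 ctr [ 0.4766 -0.3332] r 0.0254 mean [ 0.4759 -0.3328  0.0333]
top gr zt 0.034 n 241 ctr [ 0.4659 -0.2281] r 0.0252 mean [ 0.466  -0.2277  0.0332]
top tq zt 0.022 n 114 ctr [ 0.3962 -0.2539] r 0.0170 mean [ 0.3961 -0.2539  0.0223]
top can zt 0.019 n 270 ctr [ 0.3875 -0.1543] r 0.0232 mean [ 0.3876 -0.1543  0.0179]
top table z -0.0007055136693002121
side Y zt 0.034 n 394 ctr [ 0.6242 -0.271 ] r 0.0255 mean [ 0.6253 -0.2742  0.0322]
side y zt 0.026 n 257 ctr [ 0.5323 -0.2653] r 0.0204 mean [ 0.5329 -0.2663  0.0245]
side G zt 0.033 n 376 ctr [ 0.4749 -0.3382] r 0.0257 mean [ 0.4773 -0.3423  0.0321]
side gr zt 0.033 n 326 ctr [ 0.4653 -0.2326] r 0.0250 mean [ 0.4664 -0.2355  0.0319]
side table z -0.0022245002842959886
deck ((565.5382080078125, -111.89459228515625), (214.03506469726562, 99.35540008544922), 0.4833713471889496)
handle 139 ((569.1931762695312, -112.8559799194336), (52.055267333984375, 15.781085968017578), 14.308595657348633) [ 0.56766645 -0.11282219  0.07596953]
```

View pics/crop.png

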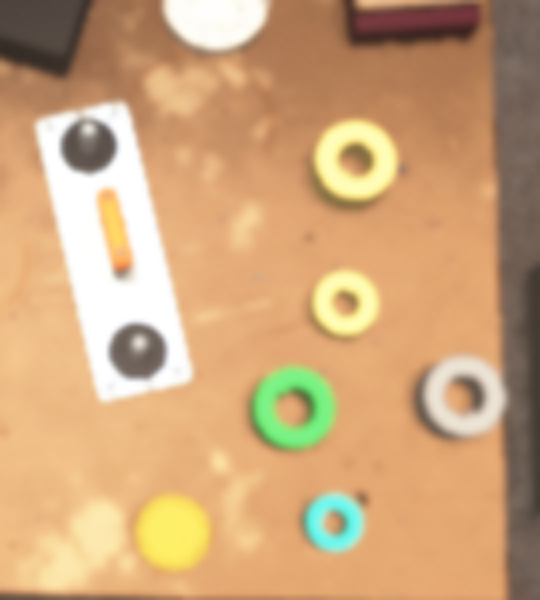

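Crop confirms the choice: the large yellow ring has a hole and r 25 mm, z 34 mm, and the grey one matches too. Small yellow is r 20 mm, and the can is solid. Next, move above the yellow core and refine with the wrist camera, checking the dark box near the far post at the same time.

```bash
cat >> h.py <<'E'
TH=np.radians(14.31)
def ori(th=TH,ref=None):
    "tool down, tool y across carrier; of the two half turns the one with smaller |q6|"
    o=[]
    for s in (1,-1):
        y=s*np.array([-np.sin(th),np.cos(th),0]); z=np.array([0,0,-1.]); o.append(R.from_matrix(np.column_stack([np.cross(y,z),y,z])).as_rotvec())
    c=[(abs(q[5]),i) for i,q in enumerate(robot.ik([.5,-.2,.2],a) for a in o) if q is not None]
    return o[min(c)[1]]
def ring(W,xy,zt,rad=.045,tol=.004):
    m=(np.hypot(W[...,0]-xy[0],W[...,1]-xy[1])<rad)&(np.abs(W[...,2]-zt)<tol)
    p=W[m]; (x,y),r=cv2.minEnclosingCircle(p[:,:2].astype(np.float32))
    return np.round([x,y,r,len(p),*p.mean(0)],4)
E
python3 - <<'E'
from h import *
W=np.load("top0.npy"); w=W[85:160,250:335].reshape(-1,3); b=w[(w[:,2]>.02)&(w[:,0]<.9)&(w[:,0]>.68)]
print("box",np.nanpercentile(b[:,2],[50,99]), "minx pt",b[b[:,0].argmin()],"miny pt",b[b[:,1].argmin()])
o=ori(); print(o,robot.ik([.625,-.267,.2],o),robot.ik([.637,-.0955,.03],o),robot.ik([.476,-.333,.02],o))
robot.reach([.625,-.267,.19],o)
print(robot.get_time_s(),robot.get_eef_pos())
f,W=cloud("wrist"); cv2.imwrite("pics/w1.png",f); np.save("w1.npy",W)
print("yellow",ring(W,(.625,-.268),.034)); print("z tbl",np.nanmedian(W[...,2]))
E
```

```text
box [0.05014911 0.15266389] minx pt [ 0.68392339 -0.07722545  0.04236403] miny pt [ 0.79098669 -0.12188848  0.10743144]
[ 0.3912979  -3.11712854 -0.        ] [-0.50232634  0.4684878   0.53978438  1.6420929   0.         -0.75208296] [-0.25286363  0.40045759  0.10995944  1.28029818  0.         -0.50262025] [-0.72586268  0.24954312 -0.10007479  1.22117842  0.         -0.9756193 ]
2.0 [ 0.62460748 -0.26777283  0.19014688]
yellow [ 6.257e-01 -2.695e-01  2.520e-02  1.265e+03  6.248e-01 -2.697e-01
  3.540e-02]
z tbl 0.0012136171329343304
```

View pics/w1.png

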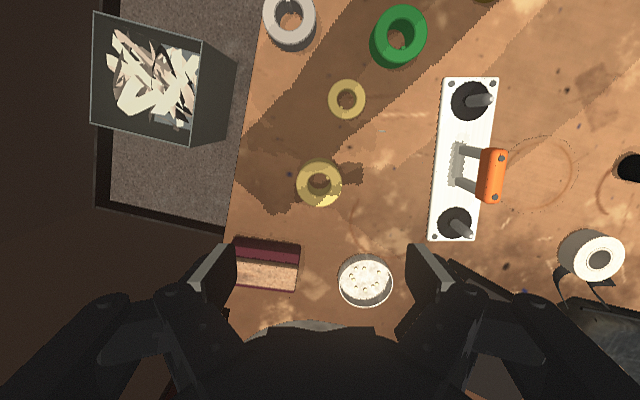

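Wrist view 1 shows yellow at (319,183), grey at (290,20), and the carrier at right with posts near (480,100) and (455,225). All agree with the estimates. Now grasp yellow and refine the carrier from wrist depth.

```bash
cat >> h.py <<'E'
def carrier(W,c=(.569,-.113)):
    near=np.hypot(W[...,0]-c[0],W[...,1]-c[1])<.11
    d=W[near&(W[...,2]>.005)&(W[...,2]<.014)][:,:2]; h=W[near&(W[...,2]>.074)&(W[...,2]<.084)]
    e=np.array([np.cos(TH),np.sin(TH)]); out={}
    out["deck"]=(len(d),np.round(cv2.minAreaRect((d*1000).astype(np.float32)),1) if 0 else cv2.minAreaRect((d*1000).astype(np.float32)))
    if len(h)>5: out["handle"]=(len(h),cv2.minAreaRect((h[:,:2]*1000).astype(np.float32)),h.mean(0).round(4))
    for s in (1,-1):
        q=np.array(c)+s*.07*e
        t=W[(np.hypot(W[...,0]-q[0],W[...,1]-q[1])<.02)&(W[...,2]>.044)&(W[...,2]<.056)]
        out["tip%+d"%s]=(len(t),t.mean(0).round(4) if len(t) else None)
    for k,v in out.items(): print(k,v)
E
python3 - <<'E'
from h import *
carrier(np.load("w1.npy"))
robot.move_linear([.6255,-.269,.006],ori(),rate=.15)
hand.move_gripper(0.35)
print(robot.get_opening(),robot.get_grasp_force(),robot.get_eef_pos(),robot.get_time_s())
robot.move_linear([.6255,-.269,.11],rate=.15)
print(robot.get_opening(),robot.get_grasp_force(),robot.get_wrist_force(),robot.get_time_s())
f,W=cloud("wrist"); cv2.imwrite("pics/w2.png",f); np.save("w2.npy",W); carrier(W)
E
```

```text
deck (7194, ((569.7455444335938, -115.52041625976562), (188.9167938232422, 60.775360107421875), 14.590764045715332))
handle (956, ((569.19970703125, -116.25170135498047), (51.03578186035156, 15.417905807495117), 14.243014335632324), array([ 0.5684, -0.1177,  0.0781]))
tip+1 (76, array([ 0.6362, -0.0998,  0.0476]))
tip-1 (110, array([ 0.5022, -0.1348,  0.0477]))
0.5595471036131846 61.97305608769966 [ 0.62639667 -0.26939114  0.00732995] 3.8667
0.5624398067046951 61.622570903373344 [-0.19760603 -0.90688403 -1.22111807] 4.7083
deck (12733, ((569.2723999023438, -115.52067565917969), (189.00770568847656, 61.29945373535156), 14.584329605102539))
handle (2008, ((569.6516723632812, -115.79914855957031), (51.85121536254883, 17.05707359313965), 15.19876480102539), array([ 0.5686, -0.1182,  0.078 ]))
tip+1 (149, array([ 0.6364, -0.0999,  0.0477]))
tip-1 (240, array([ 0.5026, -0.135 ,  0.0478]))
```

View pics/w2.png

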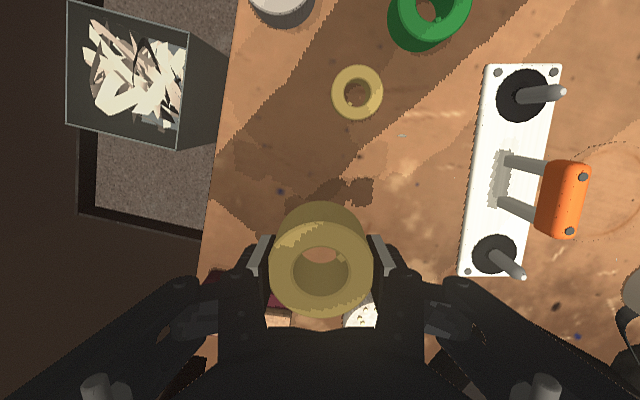

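Picture 2: the yellow core is held upright at (320,268), with the carrier fully visible. Measure the core-in-hand offset, thread it on the far post, then go to the grey core.

```bash
sed -i 's/^TH=.*/TH=np.radians(14.58)/' h.py; cat >> h.py <<'E'
C=np.array([.5693,-.1155]); E1=np.array([np.cos(TH),np.sin(TH)])
E
python3 - <<'E'
from h import *
p=np.array(robot.get_eef_pos()); W=np.load("w2.npy")
t=ring(W,p[:2],p[2]+.028,rad=.04,tol=.005); print("held",t,"tcp",p)
off=t[:2]-p[:2]
off=np.clip(off,-.003,.003); print(off)
q=C+.07*E1-off; o=ori()
robot.move_linear([*q,.085],o,rate=.2)
f,W=cloud("wrist"); cv2.imwrite("pics/w3.png",f); carrier(W,C)
p=np.array(robot.get_eef_pos()); print("held",ring(W,p[:2],p[2]+.028,rad=.04,tol=.005),p,robot.get_time_s())
E
```

```text
held [ 6.189e-01 -2.701e-01  3.770e-02  7.483e+03  6.222e-01 -2.692e-01
  1.363e-01] tcp [ 0.62445866 -0.26842705  0.10782887]
[-0.003      -0.00167295]
deck (13233, ((574.8510131835938, -113.81037139892578), (155.06614685058594, 60.09148406982422), 14.562581062316895))
handle (3336, ((598.09619140625, -102.14069366455078), (110.50165557861328, 44.753604888916016), 4.205726146697998), array([ 0.574 , -0.1141,  0.0786]))
tip+1 (0, None)
tip-1 (0, None)
held [ 6.342e-01 -9.870e-02  3.780e-02  7.410e+03  6.375e-01 -9.770e-02
  1.131e-01] [ 0.6401979  -0.0975208   0.08524971] 5.8333
```

View pics/w3.png

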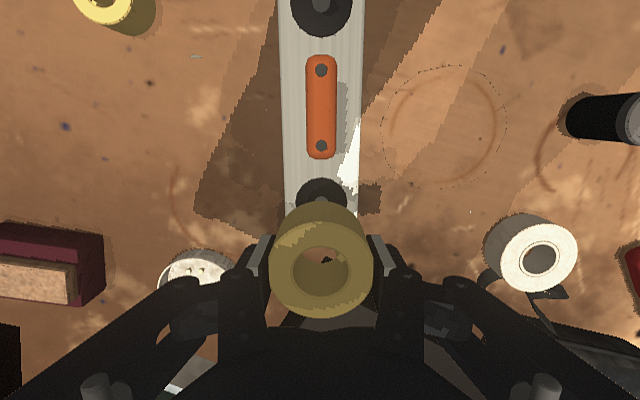

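Picture 3: the core hovers at (320,268) over the far post. The ring fit took in the fingers, so I redo it with a colour mask before lowering.

```bash
cat >> h.py <<'E'
def held(f,W,p,col):
    d=(np.hypot(W[...,0]-p[0],W[...,1]-p[1])<.04)
    hsv=cv2.cvtColor(f,cv2.COLOR_BGR2HSV)
    v,u=np.mgrid[0:400,0:640]
    box=(abs(u-320)<(60 if col=="y" else 50))&(v>195)&(v<325)
    m=d&box&((hsv[...,1]>60) if col=="y" else (hsv[...,2]>95))&(W[...,2]>p[2]+.015)
    zt=np.percentile(W[m][:,2],90); m&=abs(W[...,2]-zt)<.003
    P=W[m]; (x,y),r=cv2.minEnclosingCircle(P[:,:2].astype(np.float32))
    print("held ztop-tcp %.4f"%(zt-p[2]),"off",np.round([x-p[0],y-p[1]],4),"r %.4f"%r,len(P)); return np.array([x,y])-p[:2]
E
python3 - <<'E'
from h import *
p=np.array(robot.get_eef_pos()); f,W=cloud("wrist"); held(f,W,p,"y")
p2=np.array([ 0.62445866,-0.26842705,0.10782887]); held(cv2.imread("pics/w2.png"),np.load("w2.npy"),p2,"y")
E
```

```text
held ztop-tcp 0.0292 off [-0.0006 -0.    ] r 0.0272 6378
held ztop-tcp 0.0299 off [-0.0008 -0.0004] r 0.0270 6379
```

```bash
python3 - <<'E'
from h import *
q=C+.07*E1+[.0005,0]; o=ori()
robot.move_linear([*q,.085],o,rate=.1)
s=robot.move_linear([*q,.0145],o,rate=.08,stop_force=8)
print(s,robot.get_eef_pos(),robot.get_wrist_force(),robot.get_time_s())
E
```

```text
True [ 0.63593072 -0.09716116  0.01708456] [-0.39670938 -0.50337615  4.27345723] 6.925
```

```bash
python3 - <<'E'
from h import *
o=ori()
hand.move_gripper(1.0)
p=robot.get_eef_pos(); robot.move_linear([p[0],p[1],.12],o,rate=.2)
robot.reach([.476,-.335,.19],o)
print(robot.get_time_s())
f,W=cloud("wrist"); cv2.imwrite("pics/w4.png",f); np.save("w4.npy",W)
carrier(W,C); print("grey",ring(W,(.476,-.335),.034))
q=C+.07*E1; print("seatedY",ring(W,q,.044,rad=.035,tol=.003))
E
```

```text
9.1917
deck (2444, ((522.4150390625, -127.78910827636719), (93.50827026367188, 60.248756408691406), 15.246789932250977))
tip+1 (80, array([ 0.6413, -0.0831,  0.0454]))
tip-1 (79, array([ 0.5007, -0.1351,  0.0477]))
grey [ 4.762e-01 -3.358e-01  2.530e-02  1.277e+03  4.753e-01 -3.361e-01
  3.520e-02]
seatedY [ 6.447e-01 -8.040e-02  1.310e-02  1.350e+02  6.423e-01 -8.170e-02
  4.510e-02]
```

View pics/w4.png

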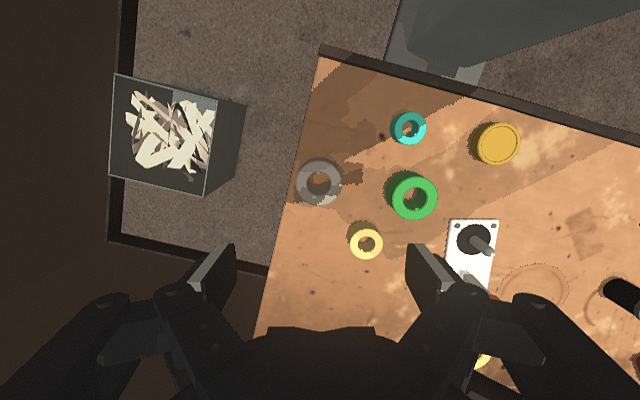

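Picture 4: grey is at (319,182) and the near post at (475,240). The yellow core is mostly hidden, so I will check it later. Now grasp grey and hover over the near post.

```bash
python3 - <<'E'
from h import *
o=ori()
robot.move_linear([.476,-.3353,.006],o,rate=.15)
hand.move_gripper(0.35)
print(robot.get_opening(),robot.get_grasp_force(),robot.get_eef_pos())
p=robot.get_eef_pos()
robot.move_linear([p[0],p[1],.11],o,rate=.15)
q=C-.07*E1+[.0005,0]
robot.move_linear([*q,.11],o,rate=.2)
p=np.array(robot.get_eef_pos()); f,W=cloud("wrist"); cv2.imwrite("pics/w5.png",f); np.save("w5.npy",W)
held(f,W,p,"g"); print(p,q,robot.get_opening(),robot.get_time_s())
d=cams.read_camera("side")["frame"]; cv2.imwrite("pics/s5.png",cv2.resize(d[170:300,240:460],None,fx=3,fy=3,interpolation=cv2.INTER_CUBIC))
cv2.imwrite("pics/both5.png",np.vstack([cv2.resize(f[150:],(640,250)),cv2.resize(d[170:300,240:460],(585,345),interpolation=cv2.INTER_CUBIC)[:, :].copy() if 0 else cv2.resize(d[170:300,240:460],(640,350))]))
E
```

```text
0.5639951981996443 62.071056896529626 [ 0.47681322 -0.33603024  0.00724774]
held ztop-tcp 0.0290 off [-0.0001  0.0001] r 0.0251 857
[ 0.50195893 -0.13371478  0.10989515] [ 0.5020542  -0.13312121] 0.5575337518457038 13.1167
```

View pics/both5.png

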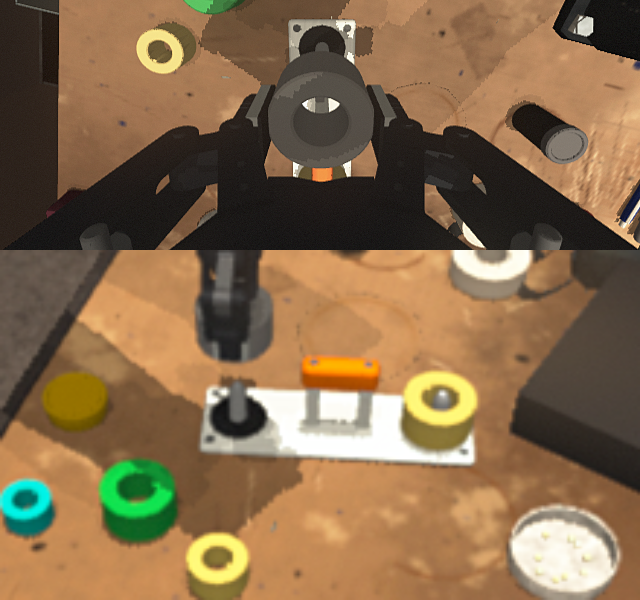

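Picture 5: yellow is on its post, flat and seated, with the tip showing at (441,398). Grey is held level over the near post. Lower it, release, and go above the handle.

```bash
python3 - <<'E'
from h import *
q=C-.07*E1+[.0003,.0003]; o=ori()
robot.move_linear([*q,.075],o,rate=.15)
s=robot.move_linear([*q,.0145],o,rate=.08,stop_force=8)
p=robot.get_eef_pos(); print(s,p,robot.get_wrist_force())
if p[2]<.02:
    hand.move_gripper(1.0)
    robot.move_linear([p[0],p[1],.19],o,rate=.2)
    robot.move_linear([*(C-.06*E1),.23],o,rate=.2)
    f,W=cloud("wrist"); np.save("w6.npy",W); carrier(W,C)
    d,S=cloud("side"); np.save("s6.npy",S)
    for n,A in (("w",W),("s",S)):
        for k in (1,-1):
            c=C+k*.07*E1; 
            print(n,k,ring(A,c,.044,rad=.032,tol=.005))
    cv2.imwrite("pics/both6.png",np.vstack([cv2.resize(f,(400,250)),cv2.resize(d[170:300,240:460],(400,236))]))
    print(robot.get_time_s())
E
```

```text
True [ 0.50034855 -0.13211278  0.01706252] [-0.46559687  0.25231511  3.3423634 ]
deck (2907, ((568.7606811523438, -115.42009735107422), (189.09414672851562, 60.00406265258789), 14.54035758972168))
handle (574, ((568.695068359375, -115.60660552978516), (49.990543365478516, 14.983457565307617), 14.948522567749023), array([ 0.5675, -0.1157,  0.0781]))
tip+1 (432, array([ 0.6376, -0.0979,  0.0457]))
tip-1 (597, array([ 0.5022, -0.1336,  0.0457]))
w 1 [ 6.350e-01 -9.770e-02  2.560e-02  9.250e+02  6.336e-01 -9.820e-02
  4.490e-02]
w -1 [ 5.000e-01 -1.322e-01  2.520e-02  1.142e+03  4.993e-01 -1.325e-01
  4.530e-02]
s 1 [ 6.338e-01 -9.890e-02  2.600e-02  3.460e+02  6.344e-01 -1.004e-01
  4.230e-02]
s -1 [ 4.988e-01 -1.339e-01  2.600e-02  3.320e+02  4.987e-01 -1.352e-01
  4.220e-02]
16.1667
```

View pics/both6.png

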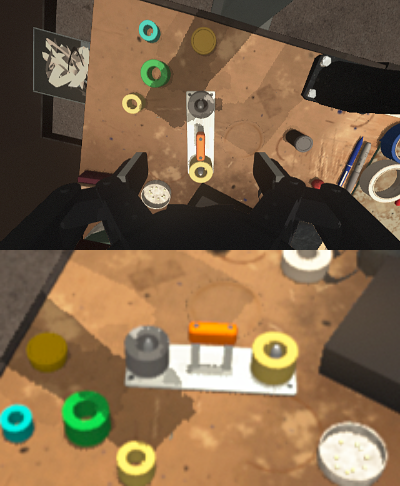

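Picture 6: both cores are level on their posts, with tops at about 44–45 mm in both cameras. Take the handle and lift.

```bash
python3 - <<'E'
from h import *
c=np.array([.569,-.1155]); o=ori()
robot.reach([*c,.13],o)
s=robot.move_linear([*c,.046],o,rate=.12,stop_force=15)
print(s,robot.get_eef_pos())
if not s:
    hand.move_gripper(0.0)
    print(robot.get_opening(),robot.get_grasp_force(),robot.get_eef_pos())
    p=robot.get_eef_pos()
    robot.move_linear([*c,p[2]+.02],o,rate=.04)
    print(robot.get_wrist_force(),robot.get_wrist_torque())
    robot.move_linear([*c,p[2]+.15],o,rate=.08); robot.pause(.5)
    print(robot.get_eef_pos(),robot.get_ee_rot(),o,robot.get_opening(),robot.get_grasp_force(),robot.get_wrist_force(),robot.get_time_s())
    f,W=cloud("wrist"); d,S=cloud("side"); np.save("s7.npy",S)
    cv2.imwrite("pics/both7.png",np.vstack([cv2.resize(f,(480,300)),cv2.resize(d[60:260,240:480],(360,300))[:, :].copy() if 0 else cv2.resize(d[60:260,240:560],(480,300))]))
    for k in (1,-1):
        g=c+k*.07*E1
        for h in (.008,.044): print(k,h,ring(S,g,h+.15,rad=.04,tol=.006))
E
```

```text
False [ 0.56986417 -0.11591478  0.04740807]
0.18173721259974543 59.43993866443634 [ 0.56921538 -0.1154269   0.04628996]
[-0.28798102  1.0928248  -5.00869237] [ 0.02242357 -0.06875356 -0.0026338 ]
[ 0.56899705 -0.11551173  0.19631096] [-3.98546688e-01  3.11616678e+00  8.08005461e-06] [ 0.39864137 -3.11619792 -0.        ] 0.17552807584370378 58.50364923477173 [ 0.63370901  0.50373056 -4.37777461] 21.1333
1 0.008 [ 6.321e-01 -1.017e-01  3.830e-02  3.820e+02  6.294e-01 -1.158e-01
  1.564e-01]
1 0.044 [ 6.345e-01 -9.880e-02  2.630e-02  4.370e+02  6.345e-01 -1.008e-01
  1.920e-01]
-1 0.008 [ 5.042e-01 -1.343e-01  3.880e-02  4.330e+02  5.167e-01 -1.427e-01
  1.563e-01]
-1 0.044 [ 4.986e-01 -1.343e-01  2.610e-02  4.180e+02  4.994e-01 -1.357e-01
  1.920e-01]
```

View pics/both7.png

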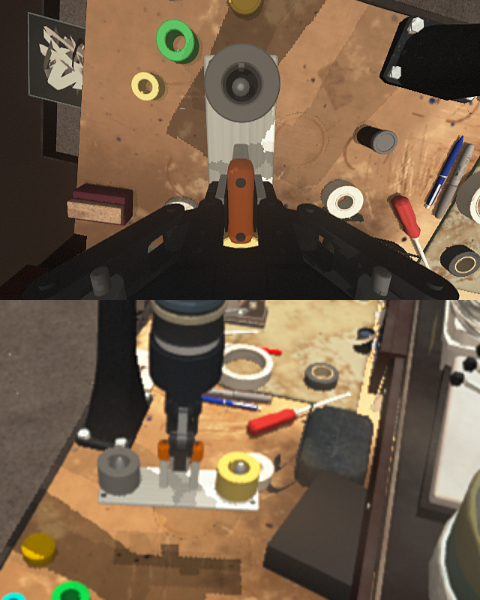

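Picture 7: the carrier is held level 15 cm up, with both cores on their posts and both tops at 0.192 m in the side view. Hand in.

```bash
python3 -c "
from station import robot
print(abs(robot.get_qvel()).max() if hasattr(robot.get_qvel(),'max') else robot.get_qvel()); print(robot.sign_off())"
```

```text
0.004587400537182433
the job is handed in; nothing more can be done
None
```

The job is handed in: both film cores are seated on their posts, yellow on the far one and grey on the near one, and the carrier is held level by its handle 15 cm above where it stood, at about 21 s of the 54 s allowed.

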